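# Dose the tablet mill and hold its lid at pulse

### The job

Put a dose into the tablet mill by pressing its sprung lever down to the stop and letting it spring back up. Then fit the bayonet lid fully down into the mill's collar and twist it clockwise (seen from above) about 45 degrees, halfway to its lock: that is the pulse position, and the lock must not click in. The lid springs back if let go, so finish while still gripping it there; leave the jar, carton and bottle where they stand.

Things in the scene. Friction and masses are not known exactly. Their poses are not given: they have to be found in the camera images.
- mill: Tablet mill, fixed: grey base plate 150 x 260 x 20 mm (x by y by z). Origin at table height near the base's centre; the lever sticks out towards its -x. At y = -65 mm the white round pot, 112 mm across, with a grey collar 100 mm high; at y = +75 mm the dosing column, 80 x 90 mm, 186 mm high with a clear tablet hopper on top.
- mill_mouth (a point): Centre of the pot's mouth, at the collar's top face (100 mm up); axes as the mill's. Bore 52 mm across, collar 96 mm outside. Slots 16 mm wide along the mill's +x and -x, out to 33 mm, let the lid's lugs pass the 8 mm ledge into the sprung carrier's pockets, as wide. Black marks on both sides: dot = entry, long bar 45 deg clockwise = pulse, square at 90 deg = lock.
- carrier (a joint): Turn of the carrier under the collar, rad: 0 with its pockets under the slots (its spring holds it there), growing clockwise from above as the seated lid's lugs drive it, lagging the lid by 0.1 rad (play in the pockets). 0.785 = halfway (pulse); the lock clicks at 1.45; end stop 1.6. Spring torque 0.03 N m at 0, 0.12 N m at halfway.
- lever_grip (a point): Centre of the lever's cross bar, a cylinder 22 mm thick, 46 mm long along the mill's y, on a thin arm 100 mm long pivoted at the column's front (mill x = -48, y = +75 mm, 115 mm up). At rest the bar's centre is 149 mm above the table; at the stop, 81 mm. It can be pushed straight down from above.
- dose_lever (a joint): Angle of the dosing lever in rad: 0 at rest (up), 0.7 at its lower stop. A spring brings it back; it takes about 2.5 N at the bar to start and 7 N at the stop.
- lid: Grey bayonet lid, loose, upright on the table, about 120 g. Origin: centre of underside, z up. Plug 47 mm across, z 0 to 18 mm; lugs 10 mm wide, 7 mm high at its foot reach to x = +31 and -31 mm; flange 74 mm across, z 18 to 24 mm; grip bar on top to z = 56 mm, 56 mm long along x, 16 mm thick. Same after half a turn. Seated, the flange lies on the collar: origin 18 mm below the mouth.
- jar: Bystander: white plastic jar with white cap, 56 mm across, 75 mm high; origin at the centre of its underside.
- carton: Bystander: cardboard carton 55 x 38 x 78 mm high; origin at the centre of its underside.
- pill_bottle: Bystander: amber glass pill bottle 44 mm across, 85 mm high; origin at the centre of its underside.
Mind the look-alikes: they are no part of the job. Leave any orange or yellow look-alike of the lid alone.

How it is judged:
By the outcome, as a careful person would: the job done as asked, in the order asked, and still so for the second after the job is handed in, while the arm keeps its last pose, push and grip.
It also fails if it takes over 58 s, if anything falls off the work surface, if the arm or the gripper's body presses on something with over 40 N, if the wrist force passes 120 N, or if a joint passes its speed limit or range.

### The arm

A 6-joint arm with a two-finger parallel gripper is mounted at the origin on the work surface. World frame = base frame: x ahead of the robot, y to its left, z up, the work surface at z = 0. Lengths are in m, angles in rad, forces in N, time in s.
With the tool pointing down it reaches from about 0.3 to 0.775 m from the base axis. Payload 14.6 kg.
Tool frame: the origin (TCP) lies at the very end of the fingers, on their centre line; the grasp point (between the pads) lies 19 mm behind it; z points along the fingers, y is the line along which they close (so a half turn about z gives the same grasp; the last joint's range is limited). The gripper opens to 94 mm and grips with 3 to 60 N. Pads are 16 mm wide; open, the fingers measure 119 mm over their backs; the gripper's body (75 mm by 177 mm) begins 78 mm behind the grasp point.
Start: joints at [-1.338, 0.3, 1.521, -0, 1.321, -0.067], TCP at [0.162, -0.525, 0.205] pointing down, gripper open.
Joint ranges: [-3.03, 3.03], [-0.79, 2.21], [0.23, 2.52], [-1.04, 4.18], [0, 3.07], [-2.55, 2.55]. Speed limits (rad/s): [2.22, 2.22, 2.57, 3.14, 3.14, 3.14].

### API

Orientations are given as [roll, pitch, yaw] about the fixed x, y, z axes, in that order (R = Rz(yaw) Ry(pitch) Rx(roll)).
In Python, from station import ctrl, cams gives the robot as it stands. The module is installed in compiled form; this text tells all that it offers.
- The arm moves only by the tool arm_command, never from a script. Its argument "plan" is a list that holds one entry, the list of rows, each a list of 7 numbers: the shift along the tool's x, y, z in parts of the range, where 1.0 means 1000 mm, then the turn, a rotation vector about the tool's x, y, z in a scale on which 1.0 is 2 rad, then the closure, from -1 (fully open) to 1 (shut). A call has 1 to 12 rows; each row is the pose to reach, as a shift and turn from the pose commanded when the call began, along the tool's axes at that moment; what a row does not reach only later rows make up. A row lasts 1/10 s, in which the tool goes at most 50 mm and 8.59 degrees, less where a joint would pass 70% of its speed; a pose out of reach is approached as far as the arm can. A call with a gripper value outside its range is refused whole. The fingers move at their own pace and stop on an object; "squeeze" is the grip in N (left out, the last holds). Time passes only in rows, so rows that repeat a pose let the fingers close. It gives the time, the measured TCP pose, the force, the opening and the grip force at its end, in the units of the state.
- ctrl.get_obs(): the state, without advancing time (a new reading comes with each control period).
- cams.camera(name): name is "scene" or "top" or "wrist"; returns (picture, depth): 384x512x3 uint8, blue, green, red; 384x512 float32, m along the optical axis (not along the pixel's ray), 0 where there is no reading.
- cams.camera_info(name): a dict with "fx", "fy", "cx", "cy" (pixels), "world_to_cam" (4x4, takes a point from world to camera coordinates). Camera axes: x right, y down, z forward; pixel columns grow to the right and rows downward; lengths in m; the calibration is good to about 2 mm. A picture is of the moment at which its call begins: read the wrist's pose just before it. camera_info takes no time and is no camera call; for the wrist camera it gives the pose at the moment of the call.
- ctrl.hand_in(): hands the job in; it is judged then, once.
The state is a dict: "time_s": time; "qpos": joint angles; "joint_vel": joint speeds; "tau": joint torques, N m; "ee_pos": TCP position; "eef_rot": TCP orientation; "force": force on the tool from outside, world axes, zero at the start; "moment": the same for the moment, N m; "grip_width": finger opening in m; "grip_force": force on a finger pad.
Only numpy, scipy, OpenCV 4.12 (cv2) and the standard library are available. Lean on these libraries where they do the work, as an engineer would, in place of code of your own. Each camera call takes 0.05 s, during which the arm holds its last target. There are 200 camera calls.

## Working session

There is one attempt and no reset: what is moved stays moved. The work goes in short steps, Python scripts to look and compute and a tool call to move; the robot and the scene stay as the last step left them, time stands still between calls to the robot, and variables do not carry over. Pictures are saved under pics/ and viewed, at most 10 in all, crops included, and the job is handed in when it is done.

Besides the shell and the picture viewer there is one more tool, called after "Emit:" as name([rows], argument=value, ...), one row to a line, values as JSON. arm_command: Moves the arm, as the interface text tells. Its arguments: {"type":"object","properties":{"plan":{"type":"array"},"squeeze":{"type":"number"}},"required":["plan"]}

```bash
mkdir -p pics; cat > h.py <<'E'
import numpy as np, cv2
from station import ctrl, cams
def grab(n):
    i=cams.camera_info(n); p,d=cams.camera(n); return p,d,i
def cloud(d,i):
    v,u=np.mgrid[:d.shape[0],:d.shape[1]]
    c=np.stack([(u-i['cx'])/i['fx']*d,(v-i['cy'])/i['fy']*d,d,np.ones_like(d)],-1)
    return (c@np.linalg.inv(i['world_to_cam']).T)[...,:3]
def proj(P,i):
    c=i['world_to_cam']@np.r_[P,1]; return c[0]/c[2]*i['fx']+i['cx'],c[1]/c[2]*i['fy']+i['cy']
def ray(u,v,i,z):
    M=np.linalg.inv(i['world_to_cam']); r=M[:3,:3]@[(u-i['cx'])/i['fx'],(v-i['cy'])/i['fy'],1]; o=M[:3,3]
    return o+r*(z-o[2])/r[2]
E
python3 - <<'E'
from h import *
o=ctrl.get_obs(); print(o)
for n in ['top','scene']:
    p,d,i=grab(n); cv2.imwrite(f'pics/{n}0.png',p); np.savez(f'{n}0.npz',p=p,d=d,w=i['world_to_cam'],k=[i['fx'],i['fy'],i['cx'],i['cy']])
    print(n,np.linalg.inv(i['world_to_cam']).round(3).tolist(), i['fx'])
E
```

```text
{'time_s': 0.0, 'qpos': array([-1.33760726e+00,  3.00452381e-01,  1.52158098e+00,  1.16450034e-05,
        1.32069480e+00, -6.65887621e-02]), 'joint_vel': array([ 0.00027135, -0.00058403,  0.00065251, -0.00214764, -0.00128535,
        0.00149062]), 'tau': array([ 2.47311807e-03, -5.31799042e+01, -3.52732766e+01,  7.09143095e-02,
        2.44248554e-02, -2.98726172e-05]), 'ee_pos': array([ 0.16236491, -0.52521459,  0.20489664]), 'eef_rot': array([-3.14046042e+00, -8.68100942e-05,  2.99774895e-01]), 'force': array([ 0.40520054,  0.58940317, -0.1160873 ]), 'moment': array([-0.00307854,  0.00717148, -0.02572431]), 'grip_force': 0.0, 'grip_width': 0.09406710831603869}
top [[-0.001, -0.983, 0.183, 0.432], [-1.0, 0.004, 0.02, -0.077], [-0.021, -0.183, -0.983, 1.065], [0.0, 0.0, 0.0, 1.0]] 364.91341345478617
scene [[-0.66, 0.525, -0.538, 1.128], [0.752, 0.471, -0.462, 0.36], [0.011, -0.709, -0.706, 0.755], [0.0, 0.0, 0.0, 1.0]] 363.6341366644787
```

View pics/top0.png

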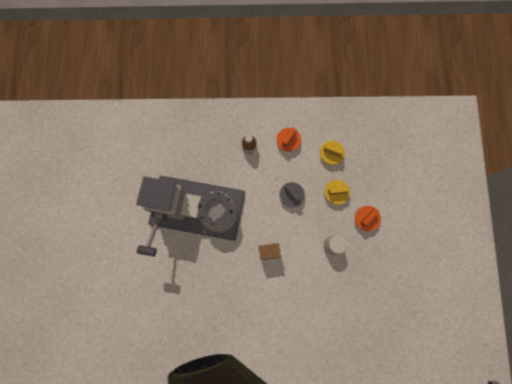

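View pics/scene0.png

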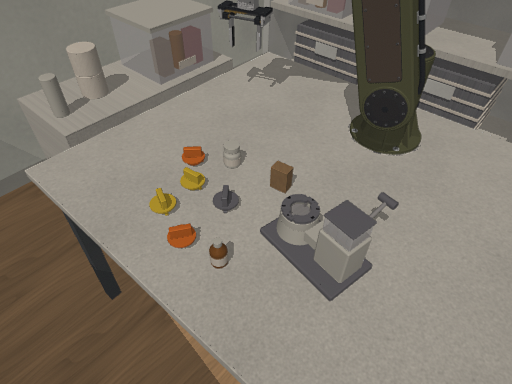

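Top view: the grey lid is at (292,195). Look-alikes are orange at (289,139) and (367,219), and yellow at (333,152) and (337,192). Only the grey one fits the description. The mill's pot is at (217,210) and the lever bar at (147,251). I'll confirm the lid with an enlarged crop.

```bash
python3 - <<'E'
from h import *
L={}
for n in ['top','scene']:
    z=np.load(n+'0.npz'); k=z['k']; i=dict(fx=k[0],fy=k[1],cx=k[2],cy=k[3],world_to_cam=z['w']); L[n]=(z['p'],z['d'],i,cloud(z['d'],i))
p,d,i,C=L['top']
a=cv2.resize(p[170:230,255:335],(400,300),interpolation=cv2.INTER_CUBIC)
b=cv2.resize(p[165:265,130:250],(400,333),interpolation=cv2.INTER_CUBIC)[:300]
a2=cv2.resize(L['scene'][0][175:220,195:255],(400,300),interpolation=cv2.INTER_CUBIC)
b2=cv2.resize(L['scene'][0][185:285,260:400],(400,286),interpolation=cv2.INTER_CUBIC); b2=cv2.copyMakeBorder(b2,0,14,0,0,0)
cv2.imwrite('pics/crop.png',np.vstack([np.hstack([a,b]),np.hstack([a2,b2])]))
print('table z',[np.median(L[n][3][...,2][(abs(L[n][3][...,0]-.5)<.1)&(abs(L[n][3][...,1]+.05)<.3)]) for n in L])
def rect(n,c,r,z0,z1):
    C=L[n][3]; m=(np.hypot(C[...,0]-c[0],C[...,1]-c[1])<r)&(C[...,2]>z0)&(C[...,2]<z1)
    P=C[m]; q=cv2.minAreaRect(P[:,:2].astype(np.float32)*1000); print(n,len(P),P.mean(0).round(4),q)
for n in L:
    c=ray(292,195,i,.04)
    print('lid');rect(n,c,.06,.035,.07); rect(n,c,.06,.012,.035)
    print('coll');rect(n,ray(217,210,i,.1),.07,.085,.11)
    print('lever');rect(n,ray(147,251,i,.15),.05,.13,.19)
    print('base');rect(n,ray(190,207,i,.02),.2,.012,.03)
    print('hop');rect(n,ray(158,195,i,.2),.09,.175,.3)
E
```

```text
table z [np.float64(0.0019160392470822796), np.float64(0.00017897544802458754)]
lid
top 134 [ 0.633  -0.1713  0.0539] ((634.306640625, -172.23817443847656), (54.26970672607422, 16.321910858154297), 40.2914924621582)
top 365 [ 0.6329 -0.1708  0.0248] ((635.150634765625, -171.36349487304688), (70.01184844970703, 71.9788818359375), 87.66322326660156)
coll
top 749 [0.5799 0.04   0.0995] ((580.748291015625, 40.582908630371094), (97.76341247558594, 97.67357635498047), 70.04883575439453)
lever
top 234 [0.476  0.2019 0.1541] ((487.00347900390625, 201.48533630371094), (46.06837844848633, 59.531978607177734), 80.69290924072266)
base
top 1764 [0.5909 0.0879 0.0203] ((599.354736328125, 105.61329650878906), (259.8551330566406, 150.4966278076172), 79.35982513427734)
hop
top 992 [0.6071 0.1781 0.1866] ((607.953125, 178.67796325683594), (84.41109466552734, 74.357177734375), 79.2080078125)
lid
scene 117 [ 0.641  -0.1647  0.0516] ((636.662353515625, -169.3826141357422), (57.30379867553711, 15.86268424987793), 39.16603469848633)
scene 323 [ 0.6397 -0.1653  0.0235] ((636.2434692382812, -169.50375366210938), (72.31197357177734, 71.39685821533203), 6.642701625823975)
coll
scene 804 [0.59   0.0468 0.097 ] ((583.722412109375, 43.558441162109375), (97.10675048828125, 97.0508041381836), 11.993342399597168)
lever
scene 256 [0.4817 0.2068 0.1507] ((489.7948913574219, 204.20840454101562), (45.779945373535156, 54.79756164550781), 81.4736099243164)
base
scene 2124 [0.647 0.128 0.019] ((602.7169189453125, 108.32679748535156), (259.3205871582031, 149.1852569580078), 79.68897247314453)
hop
scene 1134 [0.6131 0.1817 0.1846] ((609.8942260742188, 180.42660522460938), (84.32627868652344, 75.2798080444336), 79.51081848144531)
```

View pics/crop.png

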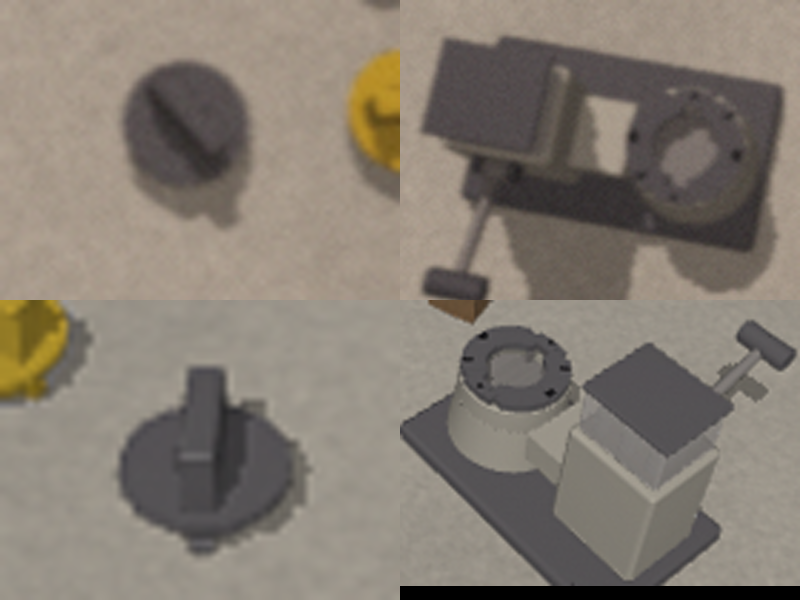

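The crop shows a single grey lid with a grip bar and a lug at its foot, so that is the right one. The mill's yaw is about -10.5°. Next I'll work out the moves for the lever.

```bash
cat >> h.py <<'E'
from scipy.spatial.transform import Rotation as R
def mv(x,y,z,yawdeg):
    o=ctrl.get_obs(); T=R.from_euler('xyz',o['eef_rot'])
    s=T.inv().apply(np.array([x,y,z])-o['ee_pos'])*1000
    r=(T.inv()*R.from_euler('xyz',[np.pi,0,np.radians(yawdeg)])).as_rotvec()
    print('t',o['time_s'],'shift',s.round(1),'turn',r.round(3),'|F',o['force'].round(1))
E
python3 - <<'E'
from h import *
i=cams.camera_info('wrist'); o=ctrl.get_obs()
T=R.from_euler('xyz',o['eef_rot']); M=np.linalg.inv(i['world_to_cam'])
print('cam in tool',T.inv().apply(M[:3,3]-o['ee_pos']),T.inv().as_matrix()@M[:3,:3],i['fx'])
mv(.465,.206,.19,-10.5)
mv(.50,.04,.36,-10.5)
E
```

```text
cam in tool [ 7.07292603e-02 -3.56266219e-05 -1.78890711e-01] [[ 1.00033979e-03 -9.69466374e-01 -2.45222245e-01]
 [ 9.99998891e-01  1.24041139e-03 -8.24551834e-04]
 [ 1.10355174e-03 -2.45221148e-01  9.69466539e-01]] 275.579122769316
t 0.1 shift [ 505.1 -609.2   15.6] turn [-0.001  0.     0.483] |F [-0.1  0.   0.5]
t 0.1 shift [ 489.5 -440.5 -154.6] turn [-0.001  0.     0.483] |F [-0.1  0.   0.5]
```

Careful with the scale: shifts go in shares of 1000 mm and turns go in shares of 2 rad. That gives: 490 mm / 1000 = 0.49, -440 mm / 1000 = -0.44, 0.483 rad / 2 = 0.2415.

Emit:
arm_command([
  [[0.49,-0.44,-0.095,0,0,0.2415,1],[0.49,-0.44,-0.095,0,0,0.2415,1],[0.49,-0.44,-0.095,0,0,0.2415,1],[0.49,-0.44,-0.095,0,0,0.2415,1],[0.49,-0.44,-0.095,0,0,0.2415,1],[0.49,-0.44,-0.095,0,0,0.2415,1],[0.49,-0.44,-0.095,0,0,0.2415,1],[0.49,-0.44,-0.095,0,0,0.2415,1],[0.49,-0.44,-0.095,0,0,0.2415,1],[0.49,-0.44,-0.095,0,0,0.2415,1],[0.49,-0.44,-0.095,0,0,0.2415,1],[0.49,-0.44,-0.095,0,0,0.2415,1]],
])

```text
time_s: 1.3
ee_pos: [0.4657, -0.0175, 0.2907]
eef_rot: [3.142, 0.0, -0.183]
force: [-0.2, -1.1, -0.5]
grip_width: 0.0021
grip_force: 0.0
```

```bash
python3 - <<'E'
from h import *
mv(.50,.04,.30,-10.5)
E
```

```text
t 1.3 shift [ 23.2 -62.8  -9.3] turn [0. 0. 0.] |F [-0.2 -1.1 -0.5]
```

Scaled: -63 mm / 1000 = -0.063, 23 mm / 1000 = 0.023.

Emit:
arm_command([
  [[0.023,-0.063,-0.009,0,0,0,1],[0.023,-0.063,-0.009,0,0,0,1],[0.023,-0.063,-0.009,0,0,0,1],[0.023,-0.063,-0.009,0,0,0,1]],
])

```text
time_s: 1.7
ee_pos: [0.499, 0.0379, 0.299]
eef_rot: [3.141, 0.001, -0.183]
force: [0.4, -0.2, -0.0]
grip_width: 0.0002
grip_force: 0.0
```

```bash
python3 - <<'E'
from h import *
p,d,i=grab('wrist'); cv2.imwrite('pics/w1.png',p); np.savez('w1.npz',p=p,d=d,w=i['world_to_cam'],k=[i['fx'],i['fy'],i['cx'],i['cy']])
C=cloud(d,i)
for nm,c,r,z0,z1 in [('lid',(.6355,-.1706),.06,.035,.07),('coll',(.582,.042),.07,.085,.11),('lever',(.468,.2055),.05,.12,.19),('base',(.6,.107),.2,.012,.03)]:
    P=C[(np.hypot(C[...,0]-c[0],C[...,1]-c[1])<r)&(C[...,2]>z0)&(C[...,2]<z1)]
    if len(P): print(nm,len(P),P.mean(0).round(4),cv2.minAreaRect(P[:,:2].astype(np.float32)*1000))
print(proj([.582,.042,.1],i))
mv(.465,.206,.19,-10.5)
E
```

```text
lid 721 [ 0.6336 -0.1675  0.0517] ((634.1253051757812, -169.98345947265625), (56.137542724609375, 15.897701263427734), 40.204891204833984)
coll 3050 [0.5826 0.0417 0.099 ] ((581.662353515625, 41.74200439453125), (96.4502182006836, 97.74077606201172), 79.77654266357422)
lever 951 [0.4781 0.2015 0.1524] ((487.9941101074219, 201.97647094726562), (46.39448928833008, 59.33296203613281), 78.97338104248047)
base 5789 [0.6072 0.0867 0.0194] ((597.9984130859375, 106.17860412597656), (258.3182678222656, 149.3338623046875), 79.78118133544922)
(np.float64(243.91560453929122), np.float64(114.28541884051532))
t 1.75 shift [ -64.  -159.6  109.2] turn [ 0.     0.001 -0.   ] |F [ 0.1  0.5 -0.3]
```

View pics/w1.png

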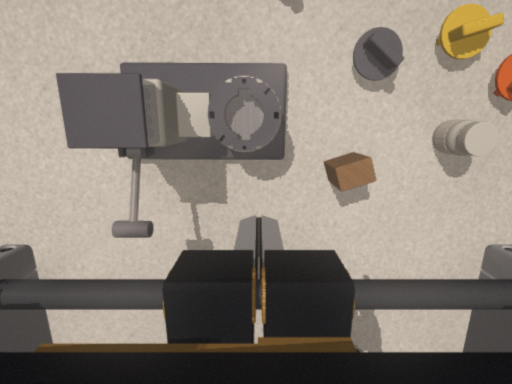

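The slots run along the mill's x axis, with dots at (245,76) and (245,148) in the wrist image. The lever bar is at (133,229). I'm moving above the lever bar.

Scaled: -160 mm / 1000 = -0.16, 109 mm / 1000 = 0.109, 0.001 rad / 2 = 0.0005.

Emit:
arm_command([
  [[-0.062,-0.16,0.06,0,0.0005,0,1],[-0.062,-0.16,0.109,0,0.0005,0,1],[-0.062,-0.16,0.109,0,0.0005,0,1],[-0.062,-0.16,0.109,0,0.0005,0,1],[-0.062,-0.16,0.109,0,0.0005,0,1],[-0.062,-0.16,0.109,0,0.0005,0,1]],
])

```text
time_s: 2.35
ee_pos: [0.4671, 0.2062, 0.1901]
eef_rot: [3.141, -0.0, -0.183]
force: [0.8, -0.5, 0.1]
grip_width: 0.0007
grip_force: 0.0
```

```bash
python3 - <<'E'
from h import *
mv(.467,.206,.094,-10.4)
E
```

```text
t 2.35 shift [-0.1  0.1 96.1] turn [ 0.001 -0.    -0.001] |F [ 0.8 -0.5  0.1]
```

Scaled: 96 mm / 1000 = 0.096, 94 mm / 1000 = 0.094.

Emit:
arm_command([
  [[0,0,0.02,0,0,0,1],[0,0,0.032,0,0,0,1],[0,0,0.042,0,0,0,1],[0,0,0.052,0,0,0,1],[0,0,0.062,0,0,0,1],[0,0,0.072,0,0,0,1],[0,0,0.082,0,0,0,1],[0,0,0.09,0,0,0,1],[0,0,0.094,0,0,0,1],[0,0,0.096,0,0,0,1],[0,0,0.096,0,0,0,1]],
])

```text
time_s: 3.45
ee_pos: [0.469, 0.2066, 0.0947]
eef_rot: [-3.141, -0.004, -0.183]
force: [3.2, -2.4, 7.5]
grip_width: 0.0006
grip_force: 3.4
```

Contact is at about 7 N. I'll press on in small steps until the stop shows.

Scaled: 4 mm / 1000 = 0.004, 3 mm / 1000 = 0.003.

Emit:
arm_command([
  [[0,0,0.001,0,0,0,1],[0,0,0.002,0,0,0,1],[0,0,0.003,0,0,0,1],[0,0,0.004,0,0,0,1],[0,0,0.004,0,0,0,1]],
])

```text
time_s: 3.95
ee_pos: [0.4694, 0.2066, 0.0914]
eef_rot: [-3.14, -0.006, -0.183]
force: [3.8, -2.4, 11.6]
grip_width: 0.0004
grip_force: 5.5
```

Emit:
arm_command([
  [[0,0,0.001,0,0,0,1],[0,0,0.002,0,0,0,1],[0,0,0.003,0,0,0,1],[0,0,0.003,0,0,0,1]],
])

```text
time_s: 4.35
ee_pos: [0.4699, 0.2067, 0.0902]
eef_rot: [-3.14, -0.007, -0.183]
force: [-3.5, -6.1, 31.7]
grip_width: 0.0002
grip_force: 15.5
```

At the stop: force jumped to 32 N. I'm lifting to let the lever spring back.

Scaled: -210 mm / 1000 = -0.21, -100 mm / 1000 = -0.1.

Emit:
arm_command([
  [[0,0,-0.01,0,0,0,1],[0,0,-0.03,0,0,0,1],[0,0,-0.06,0,0,0,1],[0,0,-0.1,0,0,0,1],[0,0,-0.15,0,0,0,1],[0,0,-0.2,0,0,0,1],[0,0,-0.21,0,0,0,1],[0,0,-0.21,0,0,0,1]],
])

```text
time_s: 5.15
ee_pos: [0.4681, 0.2069, 0.2984]
eef_rot: [-3.14, -0.004, -0.183]
force: [-0.4, -0.0, -0.8]
grip_width: 0.0006
grip_force: 0.0
```

```bash
python3 - <<'E'
from h import *
p,d,i=grab('scene'); C=cloud(d,i)
P=C[(np.hypot(C[...,0]-.468,C[...,1]-.206)<.03)&(C[...,2]>.03)&(C[...,2]<.2)]
print(len(P),P[:,2].max(),np.median(P[:,2]))
for a in (40,-140,-50,130): print(a); mv(.6345,-.1702,.20,a)
print(ctrl.get_obs()['qpos'])
E
```

```text
220 0.16027218668116694 0.153725546375945
40
t 5.2 shift [232.8 340.2  96.8] turn [ 0.001 -0.001 -0.881] |F [-0.3  0.4 -0.3]
-140
t 5.2 shift [232.8 340.2  96.8] turn [-1.00e-03 -1.00e-03  2.26e+00] |F [-0.3  0.4 -0.3]
-50
t 5.2 shift [232.8 340.2  96.8] turn [-0.    -0.001  0.689] |F [-0.3  0.4 -0.3]
130
t 5.2 shift [232.8 340.2  96.8] turn [ 1.000e-03 -0.000e+00 -2.452e+00] |F [-0.3  0.4 -0.3]
[ 3.44994590e-01  1.56870376e-01  1.48607869e+00 -6.41090689e-04
  1.49794462e+00  2.09904358e+00]
```

The lever has sprung back, with the bar top at 160 mm. The end twist sets the wrist choice, so I'll grasp at yaw 40° and turn the lid to yaw 169.6° for entry. That leaves range for the clockwise twist.

Scaled: 340 mm / 1000 = 0.34, 233 mm / 1000 = 0.233, -0.881 rad / 2 = -0.4405.

Emit:
arm_command([
  [[0.233,0.34,0.097,0,0,-0.4405,0],[0.233,0.34,0.097,0,0,-0.4405,0],[0.233,0.34,0.097,0,0,-0.4405,0],[0.233,0.34,0.097,0,0,-0.4405,0],[0.233,0.34,0.097,0,0,-0.4405,0],[0.233,0.34,0.097,0,0,-0.4405,0],[0.233,0.34,0.097,0,0,-0.4405,0],[0.233,0.34,0.097,0,0,-0.4405,0],[0.233,0.34,0.097,0,0,-0.4405,0],[0.233,0.34,0.097,0,0,-0.4405,0],[0.233,0.34,0.097,0,0,-0.4405,0],[0.233,0.34,0.097,0,0,-0.4405,0]],
])

```text
time_s: 6.4
ee_pos: [0.6342, -0.1691, 0.1998]
eef_rot: [-3.141, 0.0, 0.699]
force: [0.4, 0.4, -0.1]
grip_width: 0.0472
grip_force: 0.0
```

```bash
python3 - <<'E'
from h import *
p,d,i=grab('wrist'); C=cloud(d,i)
for z0,z1 in [(.045,.065),(.018,.03)]:
    P=C[(np.hypot(C[...,0]-.6345,C[...,1]+.1702)<.05)&(C[...,2]>z0)&(C[...,2]<z1)]
    if len(P): print(len(P),P.mean(0).round(4),cv2.minAreaRect(P[:,:2].astype(np.float32)*1000))
mv(.6345,-.1702,.028,40)
E
```

```text
588 [ 0.6359 -0.1698  0.0552] ((635.3475341796875, -170.25108337402344), (54.482784271240234, 14.740894317626953), 40.181251525878906)
1802 [ 0.637  -0.1691  0.0237] ((635.6261596679688, -170.4885711669922), (71.0758056640625, 71.49613952636719), 38.65975570678711)
t 6.45 shift [ -0.9   1.  172.4] turn [ 0.    -0.     0.001] |F [ 0.5  0.6 -0.3]
```

Scaled: 171 mm / 1000 = 0.171, 100 mm / 1000 = 0.1.

Emit:
arm_command([
  [[0,0.001,0.05,0,0,0,0],[0,0.001,0.1,0,0,0,0],[0,0.001,0.14,0,0,0,0],[0,0.001,0.16,0,0,0,0],[0,0.001,0.171,0,0,0,0],[0,0.001,0.171,0,0,0,0],[0,0.001,0.171,0,0,0,1],[0,0.001,0.171,0,0,0,1],[0,0.001,0.171,0,0,0,1],[0,0.001,0.171,0,0,0,1],[0,0.001,0.171,0,0,0,1],[0,0.001,0.171,0,0,0,1]],
], squeeze=40)

```text
time_s: 7.65
ee_pos: [0.6356, -0.1709, 0.0303]
eef_rot: [3.14, -0.001, 0.698]
force: [-1.5, 0.7, 4.8]
grip_width: 0.0161
grip_force: 40.0
```

```bash
python3 - <<'E'
from h import *
o=ctrl.get_obs(); print(o['qpos'].round(3),o['grip_width'],o['grip_force'])
mv(.582,.042,.22,169.6)
E
```

```text
[-0.318  0.713  1.333  0.     1.094  0.555] 0.016128477442812074 40.00024616718292
t 7.65 shift [  95.9 -197.3 -189.9] turn [ 2.000e-03  1.000e-03 -2.262e+00] |F [-1.5  0.7  4.8]
```

Scaled: -197 mm / 1000 = -0.197, -170 mm / 1000 = -0.17, -1.5 rad / 2 = -0.75.

Emit:
arm_command([
  [[0,0,-0.03,0,0,0,1],[0,0,-0.08,0,0,0,1],[0,0,-0.13,0,0,-0.075,1],[0.025,-0.05,-0.17,0,0,-0.15,1],[0.05,-0.1,-0.17,0,0,-0.225,1],[0.075,-0.15,-0.17,0,0,-0.3,1],[0.096,-0.197,-0.17,0,0,-0.375,1],[0.096,-0.197,-0.17,0,0,-0.45,1],[0.096,-0.197,-0.17,0,0,-0.525,1],[0.096,-0.197,-0.17,0,0,-0.6,1],[0.096,-0.197,-0.17,0,0,-0.675,1],[0.096,-0.197,-0.17,0,0,-0.75,1]],
])

```text
time_s: 8.85
ee_pos: [0.5821, 0.0419, 0.1993]
eef_rot: [3.141, 0.0, 2.204]
force: [0.2, -0.0, -2.0]
grip_width: 0.0156
grip_force: 40.0
```

```bash
python3 - <<'E'
from h import *
print(ctrl.get_obs()['grip_width'])
mv(.582,.042,.20,169.6)
E
```

```text
0.015638433339545524
t 8.85 shift [ 0.1 -0.  -0.7] turn [ 0.     0.    -0.756] |F [ 0.2 -0.  -2. ]
```

Scaled: -0.756 rad / 2 = -0.378.

Emit:
arm_command([
  [[0,0,0,0,0,-0.075,1],[0,0,0,0,0,-0.15,1],[0,0,0,0,0,-0.225,1],[0,0,0,0,0,-0.3,1],[0,0,0,0,0,-0.378,1],[0,0,0,0,0,-0.378,1],[0,0,0,0,0,-0.378,1]],
])

```text
time_s: 9.55
ee_pos: [0.5821, 0.0418, 0.1994]
eef_rot: [-3.142, 0.001, 2.95]
force: [-0.8, -0.2, -1.7]
grip_width: 0.0158
grip_force: 40.0
```

```bash
python3 - <<'E'
from h import *
for n in ['wrist','scene']:
    p,d,i=grab(n); cv2.imwrite(f'pics/{n}2.png',p); C=cloud(d,i)
    for nm,z0,z1 in [('flange',.188,.202),('under',.165,.188),('collar',.09,.108)]:
        P=C[(np.hypot(C[...,0]-.582,C[...,1]-.042)<.06)&(C[...,2]>z0)&(C[...,2]<z1)]
        if len(P)>20: print(n,nm,len(P),P.mean(0).round(4),cv2.minEnclosingCircle(P[:,:2].astype(np.float32)*1000),np.percentile(P[:,2],[2,50,98]).round(4))
    if n=='scene': u,v=map(int,proj([.582,.042,.16],i)); a=cv2.resize(p[v-60:v+60,u-70:u+90],(800,600),interpolation=cv2.INTER_CUBIC); cv2.imwrite('pics/s2c.png',a)
mv(.582,.042,.20,169.6)
E
```

```text
wrist flange 3635 [0.5684 0.0448 0.1928] ((582.2362670898438, 42.20633316040039), 36.913211822509766) [0.1911 0.1927 0.1948]
wrist collar 2287 [0.5554 0.0483 0.0986] ((579.3090209960938, 43.544979095458984), 49.38534164428711) [0.0907 0.0993 0.1013]
scene flange 363 [0.5937 0.0506 0.1926] ((584.2210083007812, 42.20884323120117), 37.542545318603516) [0.1892 0.1923 0.2008]
scene under 36 [0.608  0.0506 0.1779] ((597.826171875, 55.92597961425781), 29.656801223754883) [0.1693 0.1752 0.1877]
scene collar 732 [0.5881 0.0456 0.0979] ((583.8372802734375, 43.92938995361328), 50.1962890625) [0.0908 0.0986 0.1013]
t 9.65 shift [ 0.2  0.1 -0.5] turn [-0.     0.001 -0.01 ] |F [ 1.  -0.8 -1.7]
```

View pics/s2c.png

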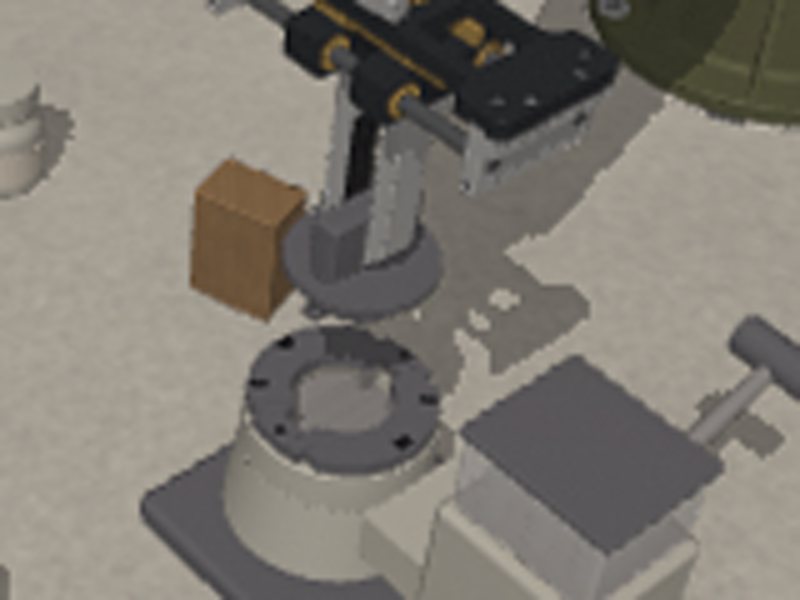

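View pics/wrist2.png

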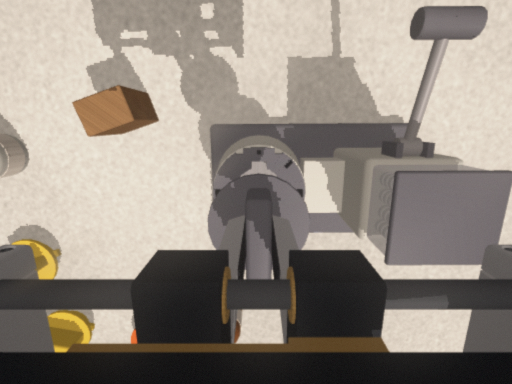

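The scene crop shows the lid level in the gripper, with its lug end at (315,310) facing the dot at (285,430). The wrist view shows the lid centred over the pot. Descending now.

Scaled: 76 mm / 1000 = 0.076, 74 mm / 1000 = 0.074, -0.01 rad / 2 = -0.005.

Emit:
arm_command([
  [[0,0,0.025,0,0,-0.005,1],[0,0,0.045,0,0,-0.005,1],[0,0,0.06,0,0,-0.005,1],[0,0,0.065,0,0,-0.005,1],[0,0,0.069,0,0,-0.005,1],[0,0,0.072,0,0,-0.005,1],[0,0,0.074,0,0,-0.005,1],[0,0,0.076,0,0,-0.005,1],[0,0,0.076,0,0,-0.005,1]],
])

```text
time_s: 10.55
ee_pos: [0.5823, 0.0418, 0.1237]
eef_rot: [3.142, 0.001, 2.964]
force: [-0.7, -0.1, -1.9]
grip_width: 0.0157
grip_force: 40.0
```

Entered freely: the foot is 6 mm in with no contact force. Continuing.

Scaled: 9.5 mm / 1000 = 0.0095, 8 mm / 1000 = 0.008.

Emit:
arm_command([
  [[0,0,0.002,0,0,0,1],[0,0,0.004,0,0,0,1],[0,0,0.006,0,0,0,1],[0,0,0.008,0,0,0,1],[0,0,0.0095,0,0,0,1],[0,0,0.0095,0,0,0,1]],
])

```text
time_s: 11.15
ee_pos: [0.5822, 0.0418, 0.1138]
eef_rot: [-3.141, 0.001, 2.964]
force: [0.3, -0.0, -0.7]
grip_width: 0.0159
grip_force: 40.0
```

Scaled: 3 mm / 1000 = 0.003, 2 mm / 1000 = 0.002.

Emit:
arm_command([
  [[0,0,0.001,0,0,0,1],[0,0,0.002,0,0,0,1],[0,0,0.003,0,0,0,1],[0,0,0.003,0,0,0,1]],
])

```text
time_s: 11.55
ee_pos: [0.5825, 0.0418, 0.1123]
eef_rot: [3.141, 0.002, 2.964]
force: [-4.3, -0.5, 9.2]
grip_width: 0.0156
grip_force: 40.0
```

Seated: 9 N at the expected height. Twisting clockwise now, by 45° plus the 0.1 rad lag.

Scaled: 0.86 rad / 2 = 0.43.

Emit:
arm_command([
  [[0,0,0,0,0,0.04,1],[0,0,0,0,0,0.08,1],[0,0,0,0,0,0.12,1],[0,0,0,0,0,0.16,1],[0,0,0,0,0,0.2,1],[0,0,0,0,0,0.24,1],[0,0,0,0,0,0.28,1],[0,0,0,0,0,0.32,1],[0,0,0,0,0,0.36,1],[0,0,0,0,0,0.4,1],[0,0,0,0,0,0.43,1],[0,0,0,0,0,0.43,1]],
])

```text
time_s: 12.75
ee_pos: [0.5828, 0.0417, 0.1123]
eef_rot: [3.139, 0.002, 2.102]
force: [-1.9, -0.5, 7.5]
grip_width: 0.0153
grip_force: 40.0
```

```bash
python3 - <<'E'
from h import *
o=ctrl.get_obs(); print(o['moment'],o['force'],o['qpos'][5])
p,d,i=grab('wrist'); C=cloud(d,i); cv2.imwrite('pics/w3.png',p)
for n in ('wrist','top','scene'):
    if n!='wrist': p,d,i=grab(n); C=cloud(d,i)
    for z0,z1 in [(.126,.145),(.103,.112)]:
        P=C[(np.hypot(C[...,0]-.582,C[...,1]-.042)<.045)&(C[...,2]>z0)&(C[...,2]<z1)]
        if len(P)>20: print(n,len(P),cv2.minAreaRect(P[:,:2].astype(np.float32)*1000),np.percentile(P[:,2],[5,50,95]).round(4))
    if n=='scene':
        u,v=map(int,proj([.582,.042,.12],i)); cv2.imwrite('pics/s3.png',cv2.resize(p[v-45:v+45,u-60:u+60],(800,600),interpolation=cv2.INTER_CUBIC))
mv(.5825,.0418,.1123,118.9)
E
```

```text
[-0.04622077  0.30942556  0.05220322] [-1.91173151 -0.45528642  7.53689543] -0.5218471466912522
wrist 2692 ((579.563232421875, 42.512611389160156), (37.554080963134766, 53.48442459106445), 11.073969841003418) [0.1302 0.1373 0.1421]
wrist 3563 ((582.6410522460938, 43.198944091796875), (70.89178466796875, 72.48190307617188), 83.58458709716797) [0.1045 0.1056 0.1067]
scene 97 ((594.9713134765625, 47.898643493652344), (19.427932739257812, 54.6828498840332), 27.047080993652344) [0.1265 0.1332 0.1423]
scene 283 ((591.9235229492188, 46.807586669921875), (55.218318939208984, 72.70964050292969), 28.22392463684082) [0.1034 0.1052 0.1086]
t 12.9 shift [ 0.2 -0.3 -0. ] turn [0.002 0.002 0.029] |F [-2.5 -0.7  7.7]
```

View pics/s3.png

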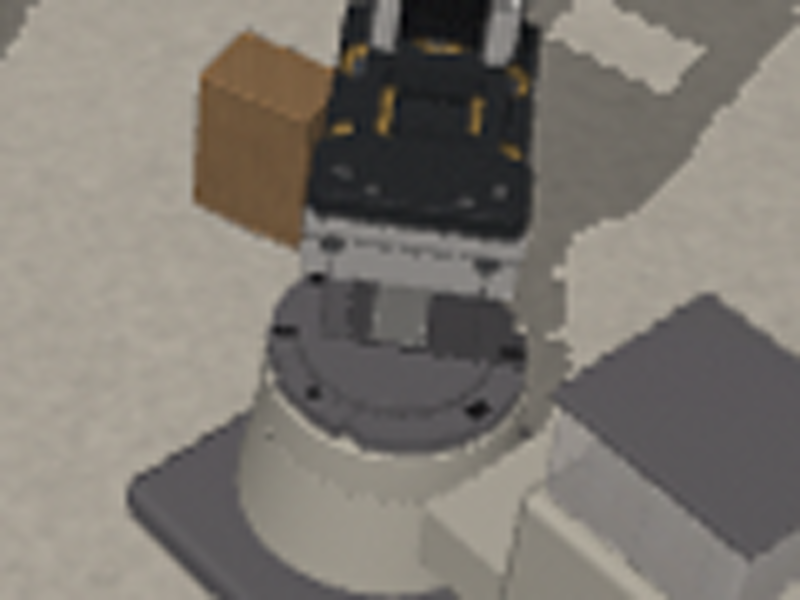

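View pics/w3.png

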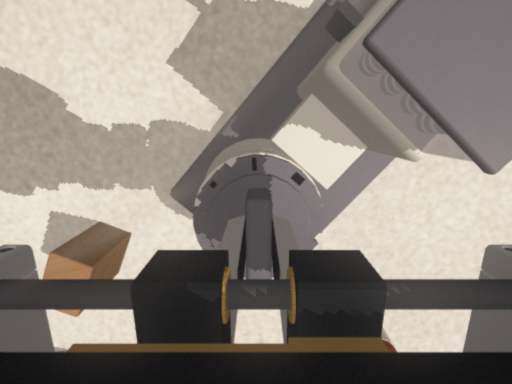

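The bar points just past the long pulse mark at (254,164) in the wrist view. That fits the lid leading the carrier by the 0.1 rad play, and the flange is flush at 105.5 mm. A last small trim, then hand in.

Scaled: 0.02 rad / 2 = 0.01.

Emit:
arm_command([
  [[0,0,0,0,0,0.01,1],[0,0,0,0,0,0.01,1],[0,0,0,0,0,0.01,1]],
])

```text
time_s: 13.2
ee_pos: [0.5828, 0.0417, 0.1123]
eef_rot: [3.139, 0.002, 2.084]
force: [-2.1, -0.5, 7.2]
grip_width: 0.0161
grip_force: 40.0
```

```bash
python3 - <<'E'
from h import *
o=ctrl.get_obs(); print(o['eef_rot'],o['force'],o['moment'],o['grip_force'])
print(ctrl.hand_in())
E
```

```text
[3.13936577e+00 1.66778387e-03 2.08388747e+00] [-2.08529074 -0.54306775  7.15597477] [-0.09690733  0.44175696  0.1733398 ] 40.01614987850189
the job is handed in; nothing more can be done
None
```

The job was handed in at about 13 s: the lever was pressed to its stop and sprang back, and the lid is seated, twisted about 50° (carrier about 45°, the pulse position, by estimate; well short of the lock) and still gripped; jar, carton and bottle were not touched.

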